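# Make up two guest toiletry kits

### The arm

A 7-joint arm with a two-finger parallel gripper is mounted at the origin on the work surface. World frame = base frame: x ahead of the robot, y to its left, z up, the work surface at z = 0. Lengths are in m, angles in rad, forces in N, time in s.
With the tool pointing down it reaches from about 0.425 to 0.875 m from the base axis. Payload 4.7 kg.
Tool frame: the origin (TCP) lies between the finger pads; the fingertips stand 17 mm ahead of it and the grasp point (between the pads) lies 2 mm behind it (tip_extent is the distance from the TCP to the fingertips, in m); z points along the fingers, y is the line along which they close (so a half turn about z gives the same grasp; the last joint's range is limited). The gripper opens to 85 mm and grips with 20 to 120 N. Pads are 22 mm wide; open, the fingers measure 114 mm over their backs; the gripper's body (76 mm by 85 mm) begins 54 mm behind the grasp point. The pads swing forward as they close: fully open they stand 13 mm farther back than shut.
Start: joints at [1.289, 0.321, -0.07, 1.45, 0.023, 1.371, -0.057], TCP at [0.189, -0.622, 0.248] pointing down, gripper open.
Joint ranges: [-2.86, 2.86], [-0.3, 2.09], [-1.38, 1.24], [0.06, 2.45], [-1.56, 4.7], [0.09, 2.05], [-2.69, 2.69]. Speed limits (rad/s): [2.57, 2.57, 3.14, 3.14, 3.14, 3.14, 3.14].

### API

Orientations are given as a rotation vector (axis times angle).
In Python, from rig import state, grab_frame, calibration, hand_in, tip_extent gives the robot as it stands.
- The arm moves only by the tool carry_out, never from a script. Its argument "increments" is a list of rows, each a list of 2 entries, a list of its own where there are three numbers: the shift along the tool's x, y, z in cm, then the turn, a rotation vector about the tool's x, y, z in rad. In form: [[[tx, ty, tz], [wx, wy, wz]], ...]. A call has 1 to 12 rows; each row is the pose to reach, as a shift and turn from the pose commanded when the call began, along the tool's axes at that moment; what a row does not reach only later rows make up. A row lasts 1/12 s, in which the tool goes at most 41.7 mm and 7.16 degrees, less where a joint would pass 70% of its speed; a pose out of reach is approached as far as the arm can. A call with a gripper value outside its range is refused whole. "hand" is the closure in counts, from 0 (fully open) to 255 (shut), set as the call begins (left out, the last holds). The fingers move at their own pace and stop on an object; "newtons" is the grip in N (left out, the last holds). Time passes only in rows, so rows that repeat a pose let the fingers close. It gives the time, the measured TCP pose, the force, the opening and the grip force at its end, in the units of the state.
- state(): the state, without advancing time (a new reading comes with each control period).
- grab_frame(name): name is "scene" or "top" or "wrist"; returns (picture, depth): 400x640x3 uint8, red, green, blue; 400x640 float32, m along the optical axis (not along the pixel's ray), 0 where there is no reading.
- calibration(name): a dict with "fov_y" (degrees; the focal length in pixels is half the picture's height over the tangent of half this angle, whatever the lens; pixels are square), "cx", "cy" (the principal point, pixels), "cam_to_world" (4x4, takes a point from camera to world coordinates); the wrist camera has in their place "T_tool_cam" (4x4, takes a point from camera to tool coordinates, whose origin is the TCP and whose axes are the flange's). Camera axes: x right, y down, z forward; pixel columns grow to the right and rows downward; lengths in m; the calibration is good to about 2 mm. A picture is of the moment at which its call begins: read the wrist's pose just before it. calibration takes no time and is no camera call.
- hand_in(): hands the job in; it is judged then, once.
The state is a dict: "time": time; "qpos": joint angles; "joint_vel": joint speeds; "joint_efforts": joint torques, N m; "tool_pos": TCP position; "eef_rot": TCP orientation; "force": force on the tool from outside, world axes, zero at the start; "wrist_torque": the same for the moment, N m; "finger_gap": opening from 0.0 (shut) to 1.0 (fully open); "finger_force": force on a finger pad.
Only numpy, scipy, OpenCV 4.12 (cv2) and the standard library are available. Lean on these libraries where they do the work, as an engineer would, in place of code of your own. Each camera call takes 0.05 s, during which the arm holds its last target. There are 200 camera calls.

### The job

Make up two guest kits from the stock in the middle of the crate table. The shower kit goes on the round turntable tray: the orange pump bottle and the larger of the two soap bars; the dressing kit goes in the rectangular dark tray: the wooden hairbrush, the round compact mirror and the smaller soap bar. Each thing must rest directly on the floor of its tray, wholly inside the rim and the same way up as it is now (bottle upright, the others flat), and the padlock, the saucer and the tumbler are to be left where they are.

Things in the scene. Friction and masses are not known exactly. Their poses are not given: they have to be found in the camera images.
- bottle_mid (a point): Orange plastic pump bottle, standing upright: round body 48 mm in diameter and straight-sided from the foot to 70 mm up, then a shoulder and a narrow white pump head, 100 mm tall in all. This point is on its axis, 50 mm above its foot; z up. Empty, about 60 g.
- soap_big_mid (a point): The larger cream soap bar, a rounded block 84 mm long (its x), 52 mm wide (y) and 28 mm high (z), about 110 g. This point is its centre, 14 mm above its underside.
- soap_small_mid (a point): The smaller cream soap bar, a rounded block 54 mm long (its x), 34 mm wide (y) and 20 mm high (z), about 35 g. This point is its centre, 10 mm above its underside.
- mirror_mid (a point): Closed round steel compact mirror, a disc 60 mm in diameter and 18 mm thick, lying flat, about 70 g. This point is its centre, 9 mm above its underside.
- brush_grip (a point): Wooden hairbrush, 160 mm long, lying flat on its back with the bristles up. This point is on the handle's centre line at the neck, near the balance point, 8 mm above the underside. Its x points to the head: the handle (20 mm wide, 16 mm high; 23 mm wide at its butt) reaches 66 mm behind this point (-x); the head, 48 mm wide, begins 22 mm ahead and ends 94 mm ahead (+x); its wood is 12 mm high, 29 mm with the bristles. About 80 g.
- turntable: Round grey plastic turntable tray, 208 mm in diameter; target of the shower kit. Its top turns stiffly about its centre if pushed, but the tray does not shift. Origin at its centre on the table top; its floor is 17 mm above the table, flat, 200 mm in diameter inside a rim 4 mm thick whose top is 25 mm above the table.
- tray: Fixed rectangular dark steel tray, outside 225 mm (its x) by 170 mm (its y); target of the dressing kit. Origin at its centre on the table top; its floor is 4 mm above the table, 215 by 160 mm inside a rim 5 mm thick whose top is 12 mm above the table.
- padlock: Brass padlock lying flat among the stock, to be left alone: 75 mm long (x from -34 to +41 mm, the steel shackle at +x), 44 mm wide, 20 mm high. Origin under its middle.
- saucer: White ceramic saucer, 120 mm in diameter, 20 mm high, to be left alone. Origin under its centre.
- tumbler: Steel drinking tumbler, 72 mm in diameter, 90 mm high, to be left alone. Origin under its centre.
Mind the look-alikes: they are no part of the job. Leave any pink look-alike of the part that bears soap_small_mid alone. What is shaped like the part that bears soap_big_mid but blue is not meant.

How it is judged:
At the end, for the whole second after the job is handed in: All five flat or upright on their tray's floor (height within 3 mm; tilt under 0.04 rad brush, 0.05 on turntable, 0.06 others), inside the rim: 80 mm from turntable centre; in tray x, y: brush point 60, 72, mirror 82, 55, soap 95, 68 mm. Released, at rest; bystanders moved under 25 mm (horizontal distance between each of bottle_mid, soap_big_mid and turntable below 0.08 m and z of bottle_mid in the frame of turntable between 0.064 and 0.07 m and angle between each of bottle_mid, soap_big_mid's own z axis and vertical below 0.05 rad and z of soap_big_mid in the frame of turntable between 0.028 and 0.034 m and x of brush_grip in the frame of tray between -0.06 and 0.06 m and y of brush_grip in the frame of tray between -0.072 and 0.072 m and z of brush_grip in the frame of tray between 0.009 and 0.015 m and angle between brush_grip's own z axis and vertical below 0.04 rad and x of mirror_mid in the frame of tray between -0.082 and 0.082 m and y of mirror_mid in the frame of tray between -0.055 and 0.055 m and z of mirror_mid in the frame of tray between 0.01 and 0.016 m and angle between each of mirror_mid, soap_small_mid's own z axis and vertical below 0.06 rad and x of soap_small_mid in the frame of tray between -0.095 and 0.095 m and y of soap_small_mid in the frame of tray between -0.068 and 0.068 m and z of soap_small_mid in the frame of tray between 0.011 and 0.017 m and linear speed of each of bottle, soap_big, soap_small, mirror, brush below 0.02 m/s and not (distance of padlock from where it was at the start of the episode above 0.025 m) and not (distance of saucer from where it was at the start of the episode above 0.025 m) and not (distance of tumbler from where it was at the start of the episode above 0.025 m)); the robot touches nothing.
It fails at once if the padlock is moved by more than 25 mm (distance of padlock from where it was at the start of the episode above 0.025 m).
It fails at once if the saucer is moved by more than 25 mm (distance of saucer from where it was at the start of the episode above 0.025 m).
It fails at once if the tumbler is moved by more than 25 mm (distance of tumbler from where it was at the start of the episode above 0.025 m).
It also fails if it takes over 136 s, if anything falls off the work surface, if the arm or the gripper's body presses on something with over 40 N, if the wrist force passes 120 N, or if a joint passes its speed limit or range.

## Working session

There is one attempt and no reset: what is moved stays moved. The work goes in short steps, Python scripts to look and compute and a tool call to move; the robot and the scene stay as the last step left them, time stands still between calls to the robot, and variables do not carry over. Pictures are saved under pics/ and viewed, at most 14 in all, crops included, and the job is handed in when it is done.

Besides the shell and the picture viewer there is one more tool, called after "Request:" as a command line: name --argument value ..., lists and objects as JSON in quotes. carry_out: Moves the arm, as the interface text tells. Its arguments: {"type":"object","properties":{"increments":{"type":"array"},"hand":{"type":"number"},"newtons":{"type":"number"}},"required":["increments"]}

```bash
ls; mkdir -p pics; python3 - <<'E'
from rig import *
import cv2,numpy as np
print(state()); 
for n in("scene","top"):
    p,d=grab_frame(n); cv2.imwrite(f"pics/{n}0.png",p[:,:,::-1]); np.savez(f"pics/{n}0.npz",p=p,d=d); print(n,calibration(n))
print(calibration("wrist"), tip_extent)
E
```

```text
pics
{'time': 0.0, 'qpos': array([ 1.28906955,  0.32182941, -0.07013672,  1.4516745 ,  0.02260017,
        1.37079064, -0.05690757]), 'joint_vel': array([-0.00088944, -0.00072259,  0.00060839,  0.00238135,  0.00029851,
        0.00175269,  0.00017855]), 'joint_efforts': array([-2.44290432e-04, -4.93582606e+01, -3.82122751e-01, -3.14327896e+01,
        1.29496545e-02,  1.13563036e-02, -1.95384973e-05]), 'tool_pos': array([ 0.18933333, -0.62128737,  0.24721996]), 'eef_rot': array([-3.10541335e+00, -4.62826465e-01,  5.69455348e-04]), 'force': array([ 0.48747367, -0.47286151,  0.57319617]), 'wrist_torque': array([-0.0045418 ,  0.01302478,  0.02048725]), 'finger_force': 0.0, 'finger_gap': 1.0032116873878707}
scene {'fov_y': 49.081529808938505, 'cx': 319.485305935862, 'cy': 207.4446475197285, 'cam_to_world': array([[ 3.29919505e-01,  6.92532485e-01, -6.41523092e-01,
         1.24577606e+00],
       [ 9.44009067e-01, -2.42008637e-01,  2.24229125e-01,
        -2.14419675e-01],
       [ 3.18243272e-05, -6.79581178e-01, -7.33600315e-01,
         7.62075661e-01],
       [ 0.00000000e+00,  0.00000000e+00,  0.00000000e+00,
         1.00000000e+00]])}
top {'fov_y': 45.20136403713505, 'cx': 316.5132473608955, 'cy': 204.64392611845923, 'cam_to_world': array([[-0.02511452, -0.99604693,  0.08520432,  0.54223019],
       [-0.99965591,  0.02566792,  0.00540561, -0.01273232],
       [-0.00757126, -0.08503925, -0.99634884,  1.14961609],
       [ 0.        ,  0.        ,  0.        ,  1.        ]])}
{'fov_y': 58.690529674627626, 'cx': 317.21192784628596, 'cy': 195.88167175791924, 'T_tool_cam': array([[-3.06394849e-04, -9.47333875e-01, -3.20247458e-01,
         8.32993660e-02],
       [ 9.99999850e-01, -4.35380697e-04,  3.31169154e-04,
         8.21755204e-06],
       [-4.53157320e-04, -3.20247309e-01,  9.47333867e-01,
        -1.25748270e-01],
       [ 0.00000000e+00,  0.00000000e+00,  0.00000000e+00,
         1.00000000e+00]])} 0.017
```

View pics/top0.png

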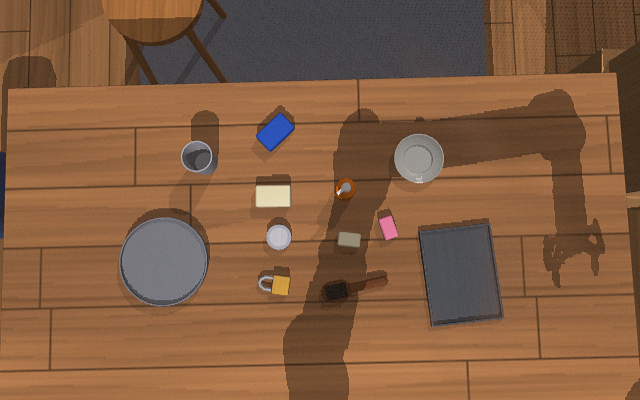

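View pics/scene0.png

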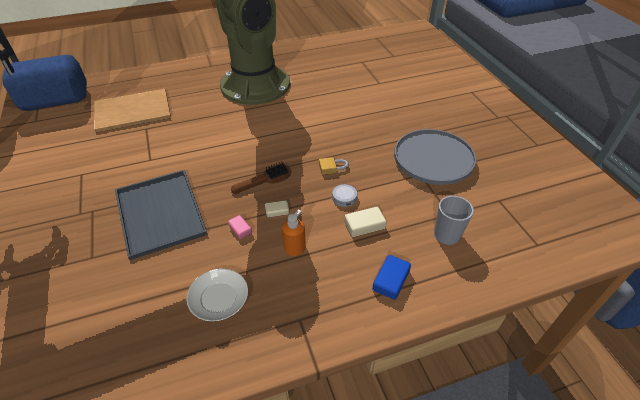

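The top view shows these, with pixel positions:
- Targets: turntable (164,261) and dark tray (460,274).
- Cream bars: large (273,196) and small (349,240, in shadow).
- Look-alikes: blue (275,131) and pink (388,228).
- Rest of the stock: mirror (279,237), bottle (345,188) and brush (355,287).
- Bystanders: padlock (275,285), saucer (419,158) and tumbler (197,157).

Next I'll measure positions from height blobs and make an enlarged crop of the candidates.

```bash
cat > h.py <<'E'
import numpy as np,cv2
from rig import *
from scipy.spatial.transform import Rotation as R
def T_cam(n,s=None):
    c=calibration(n)
    if n!="wrist": return c,c["cam_to_world"]
    T=np.eye(4);T[:3,:3]=R.from_rotvec(s["eef_rot"]).as_matrix();T[:3,3]=s["tool_pos"]
    return c,T@c["T_tool_cam"]
def cloud(d,c,T):
    f=200/np.tan(np.radians(c["fov_y"]/2)); v,u=np.mgrid[:400,:640]
    P=np.stack([(u-c["cx"])/f*d,(v-c["cy"])/f*d,d],-1)
    return P@T[:3,:3].T+T[:3,3]
def blobs(W,ok,zmin,amin=60):
    m=(ok&(W[...,2]>zmin)).astype(np.uint8); n,l,st,ce=cv2.connectedComponentsWithStats(m)
    for i in range(1,n):
        if st[i,4]<amin: continue
        q=W[l==i]; zt=np.percentile(q[:,2],90)
        (cx,cy),(w,h),a=cv2.minAreaRect((q[:,:2]*1000).astype(np.float32))
        if w<h: w,h,a=h,w,a+90
        print(np.round(ce[i]),"c",round(cx),round(cy),"sz",round(w),round(h),"ang",round((a+90)%180-90),"ztop",round(zt*1000),"n",st[i,4])
def tool_delta(s,x,y,z,yaw=None):
    """shift (cm, tool axes) to TCP goal; yaw = wanted direction (deg) of closing line (tool y)"""
    M=R.from_rotvec(s["eef_rot"]).as_matrix()
    d=M.T@(np.array([x,y,z])-s["tool_pos"])*100
    cur=np.degrees(np.arctan2(M[1,1],M[0,1]))
    t=None if yaw is None else -np.radians((yaw-cur+90)%180-90)
    return np.round(d,2),("cur yaw",round(cur,1)),("wz",None if t is None else round(t,3))
E
python3 - <<'E'
from h import *
f=np.load("pics/top0.npz");c,T=T_cam("top");W=cloud(f["d"],c,T)
ok=(f["d"]>0)&(W[...,0]<0.85)&(abs(W[...,1])<.6)
t=W[ok&(W[...,2]<.004)];print("table z",np.median(t[:,2]))
blobs(W,ok,.007)
cv2.imwrite("pics/crop.png",cv2.resize(f["p"][100:310,245:405,::-1],None,fx=3.5,fy=2.8*1,interpolation=cv2.INTER_CUBIC)[:600,:800])
E
```

```text
table z -0.0008945681467342759
[275. 132.] c 818 89 sz 84 54 ang -48 ztop 29 n 761
[419. 157.] c 744 -252 sz 117 116 ang 88 ztop 19 n 1223
[197. 157.] c 749 259 sz 71 69 ang 90 ztop 89 n 723
[345. 189.] c 671 -72 sz 47 46 ang -2 ztop 100 n 386
[273. 196.] c 663 97 sz 83 50 ang 89 ztop 30 n 786
[388. 227.] c 582 -174 sz 54 34 ang 17 ztop 21 n 331
[163. 261.] c 517 356 sz 208 205 ang 89 ztop 20 n 6275
[278. 236.] c 566 85 sz 58 57 ang -46 ztop 20 n 506
[461. 276.] c 468 -341 sz 225 172 ang 5 ztop 14 n 764
[349. 239.] c 556 -80 sz 54 34 ang 82 ztop 21 n 328
[276. 284.] c 457 99 sz 73 44 ang 82 ztop 21 n 438
[349. 288.] c 445 -91 sz 158 48 ang -79 ztop 18 n 856
```

View pics/crop.png

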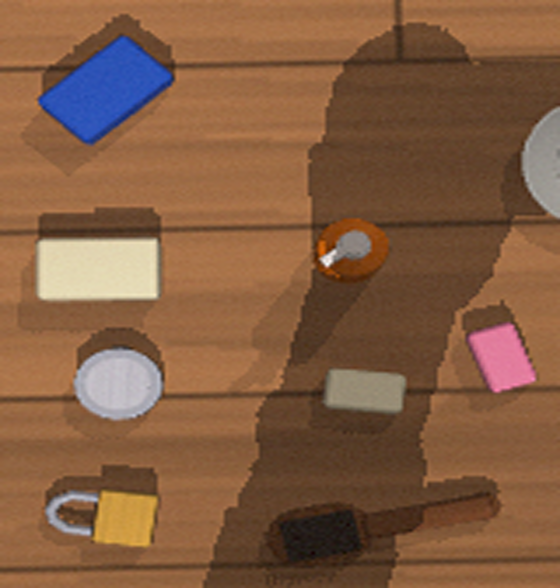

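Two pairs could be confused. The cream bar at (273,196), 83×50 mm, fits soap_big, while the one at (275,131) is blue. The cream bar at (349,240), 54×34 mm, fits soap_small, while the one at (388,228) is pink. The crop confirms both cream bars. The brush is first.

```bash
python3 - <<'E'
from h import *
s=state();print(tool_delta(s,.448,-.105,.16,11))
E
```

```text
(array([ 39.8 , -41.83,   8.8 ]), ('cur yaw', np.float64(-73.0)), ('wz', np.float64(-1.467)))
```

Request:
carry_out --increments '[[[39.8,-41.8,4],[0,0,-1.467]],[[39.8,-41.8,4],[0,0,-1.467]],[[39.8,-41.8,4],[0,0,-1.467]],[[39.8,-41.8,4],[0,0,-1.467]],[[39.8,-41.8,4],[0,0,-1.467]],[[39.8,-41.8,4],[0,0,-1.467]],[[39.8,-41.8,4],[0,0,-1.467]],[[39.8,-41.8,4],[0,0,-1.467]],[[39.8,-41.8,8.8],[0,0,-1.467]],[[39.8,-41.8,8.8],[0,0,-1.467]],[[39.8,-41.8,8.8],[0,0,-1.467]],[[39.8,-41.8,8.8],[0,0,-1.467]]]' --hand 0 --newtons 40

```text
time: 1.1
tool_pos: [0.411, -0.1787, 0.182]
eef_rot: [1.991, 2.429, -0.001]
force: [-0.1, -0.7, -0.2]
finger_gap: 0.994
finger_force: 0.0
```

```bash
python3 - <<'E'
from h import *
s=state();print(tool_delta(s,.448,-.105,.16,11),s["tool_pos"],s["qpos"],s["joint_vel"])
E
```

```text
(array([6.51, 5.07, 2.19]), ('cur yaw', np.float64(11.3)), ('wz', np.float64(0.006))) [ 0.41101324 -0.17873918  0.18198069] [ 0.90534441 -0.04984889 -0.53502581  1.99751793 -0.0266232   1.18681653
  0.57846742] [-0.53268935  0.15210631 -0.56729636  0.1270739   0.0464597  -0.28567834
 -0.04955404]
```

Request:
carry_out --increments '[[[0,0,0],[0,0,0]],[[0,0,0],[0,0,0]],[[0,0,0],[0,0,0]]]'

```text
time: 1.35
tool_pos: [0.4105, -0.181, 0.1823]
eef_rot: [-1.998, -2.424, 0.001]
force: [-0.2, -0.3, 0.2]
finger_gap: 1.0
finger_force: 0.0
```

```bash
python3 - <<'E'
from h import *
s=state();print(tool_delta(s,.448,-.105,.16,11),s["tool_pos"],s["qpos"],s["joint_vel"].round(2))
E
```

```text
(array([6.74, 5.13, 2.23]), ('cur yaw', np.float64(11.0)), ('wz', np.float64(-0.0))) [ 0.41049391 -0.18095793  0.18232262] [ 0.90716676 -0.04850807 -0.53222889  1.99575276 -0.02585325  1.18827201
  0.57683064] [ 0.02  0.    0.03 -0.01 -0.    0.    0.  ]
```

Request:
carry_out --increments '[[[3.5,2.5,1],[0,0,0]],[[6.7,5.1,2.2],[0,0,0]],[[6.7,5.1,2.2],[0,0,0]],[[6.7,5.1,2.2],[0,0,0]],[[6.7,5.1,2.2],[0,0,0]],[[6.7,5.1,2.2],[0,0,0]]]'

```text
time: 1.85
tool_pos: [0.4477, -0.1074, 0.1607]
eef_rot: [2.002, 2.42, -0.001]
force: [-0.7, -0.0, -0.1]
finger_gap: 1.003
finger_force: 0.0
```

```bash
python3 - <<'E'
from h import *
s=state();print(tool_delta(s,.448,-.105,.021,11),s["tool_pos"])
p,d=grab_frame("wrist");c,T=T_cam("wrist",s);W=cloud(d,c,T)
ok=(d>0.03)&(W[...,0]>.3)&(W[...,2]<.06)
blobs(W,ok,.006,800)
cv2.imwrite("pics/w1.png",p[:,:,::-1])
m=ok&(W[...,2]>.006)&(abs(W[...,0]-.45)<.05);q=W[m]
for a in(-.16,-.14,-.12,-.105,-.09,-.08,-.07,-.05,-.03):
    k=q[abs(q[:,1]-a)<.002][:,0]
    if len(k): print(a,k.min().round(4),k.max().round(4))
print(q[:,1].min(),q[:,1].max())
E
```

```text
(array([ 0.24,  0.08, 13.97]), ('cur yaw', np.float64(10.8)), ('wz', np.float64(-0.004))) [ 0.44766118 -0.10742872  0.16070557]
[317. 134.] c 444 -91 sz 159 48 ang -80 ztop 18 n 7715
[457. 175.] c 556 -80 sz 54 34 ang 82 ztop 21 n 3125
[597. 194.] c 658 -71 sz 47 22 ang 84 ztop 55 n 3468
[467. 274.] c 584 -172 sz 48 33 ang 16 ztop 21 n 1080
[329. 342.] c 484 -260 sz 209 69 ang -14 ztop 13 n 2052
[620. 357.] c 763 -220 sz 109 42 ang -33 ztop 19 n 1914
-0.16 0.447 0.469
-0.14 0.4449 0.4648
-0.12 0.4405 0.4609
-0.105 0.4378 0.4579
-0.09 0.4352 0.4548
-0.08 0.4261 0.4529
-0.07 0.4174 0.4608
-0.05 0.4128 0.4615
-0.03 0.4112 0.458
-0.31730008665469545 -0.012166411132209485
```

View pics/w1.png

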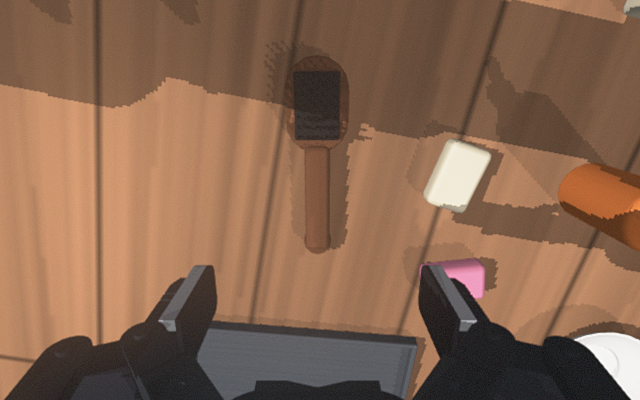

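The wrist view shows the brush upright in frame, handle at (317,200) and head at (318,105). Its measured pose matches the top view, so I'm descending to grasp it.

Request:
carry_out --increments '[[[0.2,0,4],[0,0,0]],[[0.2,0,8],[0,0,0]],[[0.2,0,11],[0,0,0]],[[0.2,0,13],[0,0,0]],[[0.2,0,13.9],[0,0,0]],[[0.2,0,13.9],[0,0,0]],[[0.2,0,13.9],[0,0,0]]]'

```text
time: 2.48
tool_pos: [0.4481, -0.104, 0.0221]
eef_rot: [2.0, 2.422, 0.0]
force: [-0.2, -0.8, -0.0]
finger_gap: 0.999
finger_force: 0.0
```

Request:
carry_out --increments '[[[0,0,0],[0,0,0]],[[0,0,0],[0,0,0]],[[0,0,0],[0,0,0]],[[0,0,0],[0,0,0]],[[0,0,0],[0,0,0]],[[0,0,0],[0,0,0]],[[0,0,0],[0,0,0]],[[0,0,0],[0,0,0]],[[0,0,-2],[0,0,0]],[[0,0,-6],[0,0,0]],[[0,0,-8],[0,0,0]],[[0,0,-8],[0,0,0]]]' --hand 255 --newtons 40

```text
time: 3.48
tool_pos: [0.4509, -0.1038, 0.1056]
eef_rot: [1.993, 2.418, 0.003]
force: [0.8, 0.0, 0.1]
finger_gap: 0.219
finger_force: 39.7
```

```bash
python3 - <<'E'
from h import *
# refine tray pose from top
f=np.load("pics/top0.npz");c,T=T_cam("top");W=cloud(f["d"],c,T)
q=W[(f["d"]>0)&(W[...,2]>.008)&(W[...,2]<.016)&(abs(W[...,0]-.468)<.14)&(abs(W[...,1]+.341)<.11)]
print(cv2.minAreaRect((q[:,:2]*1000).astype(np.float32)))
a=np.radians(5);tr=lambda u,v:(.468+u*np.cos(a)-v*np.sin(a),-.341+u*np.sin(a)+v*np.cos(a))
s=state();print(s["tool_pos"])
x,y=tr(-.014,-.040);print(x,y)
print(tool_delta(s,x,y,.15,95)); 
E
```

```text
((467.5703430175781, -340.75323486328125), (225.41184997558594, 171.4370880126953), 5.466996192932129)
[ 0.45089123 -0.10380772  0.10560731]
0.4575395039366219 -0.3820679683221371
(array([-27.46,  -4.63,  -4.34]), ('cur yaw', np.float64(11.0)), ('wz', np.float64(-1.466)))
```

Request:
carry_out --increments '[[[-5,-1,-4],[0,0,0.2]],[[-9,-2,-4.3],[0,0,0.32]],[[-12,-3,-4.3],[0,0,0.44]],[[-15,-3,-4.3],[0,0,0.56]],[[-18,-4,-4.3],[0,0,0.68]],[[-21,-4,-4.3],[0,0,0.8]],[[-24,-4.6,-4.3],[0,0,0.92]],[[-27.5,-4.6,-4.3],[0,0,1.04]],[[-27.5,-4.6,-4.3],[0,0,1.16]],[[-27.5,-4.6,-4.3],[0,0,1.28]],[[-27.5,-4.6,-4.3],[0,0,1.4]],[[-27.5,-4.6,-4.3],[0,0,1.52]]]'

```text
time: 4.48
tool_pos: [0.4543, -0.3815, 0.1424]
eef_rot: [-3.114, -0.401, 0.003]
force: [0.2, 0.4, -0.9]
finger_gap: 0.226
finger_force: 39.7
```

Request:
carry_out --increments '[[[0,0,0],[0,0,0.12]],[[0,0,0],[0,0,0.16]],[[0,0,0],[0,0,0.16]],[[0,0,0],[0,0,0.16]],[[0,0,0],[0,0,0.16]]]'

```text
time: 4.9
tool_pos: [0.4547, -0.3815, 0.1436]
eef_rot: [-3.136, -0.163, 0.002]
force: [0.1, 0.6, -2.3]
finger_gap: 0.22
finger_force: 39.7
```

```bash
python3 - <<'E'
from h import *
s=state();print(s["tool_pos"],s["qpos"],tool_delta(s,.4575,-.382,.027,-84.5),s["eef_rot"])
p,d=grab_frame("top");c,T=T_cam("top");W=cloud(d,c,T)
cv2.imwrite("pics/t1.png",p[:,:,::-1])
p,d=grab_frame("wrist");cv2.imwrite("pics/w2.png",p[:,:,::-1])
E
```

```text
[ 0.45470486 -0.38154803  0.14355405] [ 0.89542813  0.2902408  -0.28467448  1.71561012  0.0881854   1.14973245
 -0.88081274] (array([ 0.29,  0.09, 11.66]), ('cur yaw', np.float64(-84.0)), ('wz', np.float64(0.008))) [-3.13642719e+00 -1.63491973e-01  1.79596350e-03]
```

View pics/w2.png

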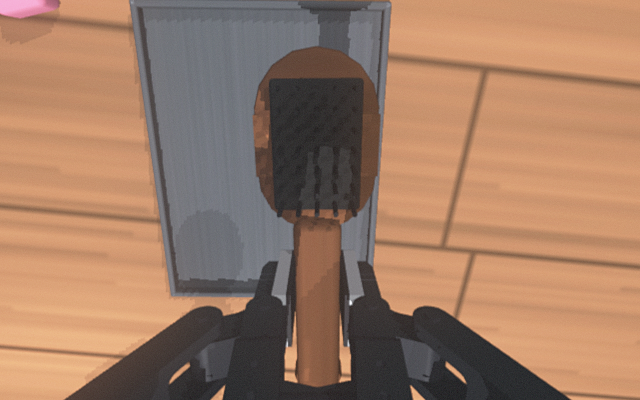

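The brush is held aligned with the tray, head toward tray +x at (318,130). I'm lowering it and then releasing with a partial opening. Full open is 0 counts and the handle sits near 200, so 140 counts gives about 38 mm.

Request:
carry_out --increments '[[[0.3,0,4],[0,0,0]],[[0.3,0,8],[0,0,0]],[[0.3,0,10],[0,0,0]],[[0.3,0,11],[0,0,0]],[[0.3,0,11.6],[0,0,0]],[[0.3,0,11.7],[0,0,0]],[[0.3,0,11.7],[0,0,0]],[[0.3,0,11.7],[0,0,0]]]'

```text
time: 5.67
tool_pos: [0.4592, -0.3826, 0.0294]
eef_rot: [3.135, 0.161, 0.004]
force: [0.2, -0.3, -0.6]
finger_gap: 0.224
finger_force: 39.7
```

Request:
carry_out --increments '[[[0,0,0],[0,0,0]],[[0,0,0],[0,0,0]],[[0,0,0],[0,0,0]],[[0,0,0],[0,0,0]],[[0,0,-2],[0,0,0]],[[0,0,-6],[0,0,0]],[[0,0,-10],[0,0,0]],[[0,0,-14],[0,0,0]],[[0,0,-14],[0,0,0]],[[0,0,-14],[0,0,0]],[[0,0,-14],[0,0,0]]]' --hand 145

```text
time: 6.58
tool_pos: [0.4578, -0.3815, 0.1674]
eef_rot: [3.137, 0.161, -0.0]
force: [-0.2, -0.0, 0.3]
finger_gap: 0.431
finger_force: 0.0
```

```bash
python3 - <<'E'
from h import *
s=state();print(s["tool_pos"],s["qpos"].round(2))
print(tool_delta(s,.556,-.080,.15,-8)); 
print(tool_delta(s,.566,.085,.15,-8)); 
E
```

```text
[ 0.45779772 -0.38146886  0.16738884] [ 0.9   0.27 -0.29  1.69  0.08  1.19 -0.88]
(array([ 12.86, -28.98,   1.73]), ('cur yaw', np.float64(-84.1)), ('wz', np.float64(-1.328)))
(array([ 15.55, -45.29,   1.72]), ('cur yaw', np.float64(-84.1)), ('wz', np.float64(-1.328)))
```

Request:
carry_out --increments '[[[12.9,-29,1.7],[0,0,-1.328]],[[12.9,-29,1.7],[0,0,-1.328]],[[12.9,-29,1.7],[0,0,-1.328]],[[12.9,-29,1.7],[0,0,-1.328]],[[12.9,-29,1.7],[0,0,-1.328]],[[12.9,-29,1.7],[0,0,-1.328]],[[12.9,-29,1.7],[0,0,-1.328]],[[12.9,-29,1.7],[0,0,-1.328]],[[12.9,-29,1.7],[0,0,-1.328]],[[12.9,-29,1.7],[0,0,-1.328]],[[12.9,-29,1.7],[0,0,-1.328]],[[12.9,-29,1.7],[0,0,-1.328]]]' --hand 60

```text
time: 7.58
tool_pos: [0.5553, -0.0794, 0.1483]
eef_rot: [-2.366, -2.061, 0.003]
force: [-0.1, -0.5, -0.3]
finger_gap: 0.762
finger_force: 0.0
```

Request:
carry_out --increments '[[[0,0,0],[0,0,0]],[[0,0,0],[0,0,0]],[[0,0,0],[0,0,0]]]'

```text
time: 7.83
tool_pos: [0.5562, -0.08, 0.1499]
eef_rot: [-2.373, -2.058, 0.001]
force: [0.4, 0.1, 0.2]
finger_gap: 0.765
finger_force: 0.0
```

```bash
python3 - <<'E'
from h import *
s=state();print(s["tool_pos"],s["qpos"].round(2))
print(tool_delta(s,.556,-.080,.020,-8)); 
p,d=grab_frame("top");c,T=T_cam("top");W=cloud(d,c,T);cv2.imwrite("pics/t2.png",p[:,:,::-1])
print("tray"); blobs(W[240:340,400:520],(d>0)[240:340,400:520],.008,30)
E
```

```text
[ 0.55621049 -0.07999825  0.14987087] [ 0.65  0.26 -0.64  1.78  0.17  1.16 -0.18]
(array([-0.000e+00, -1.000e-02,  1.299e+01]), ('cur yaw', np.float64(-8.1)), ('wz', np.float64(-0.002)))
tray
[ 5. 55.] c 487 -114 sz 119 23 ang -1 ztop 577 n 1046
[63. 52.] c 456 -342 sz 203 171 ang 5 ztop 14 n 514
[77. 27.] c 473 -387 sz 157 52 ang 13 ztop 23 n 902
```

View pics/t2.png

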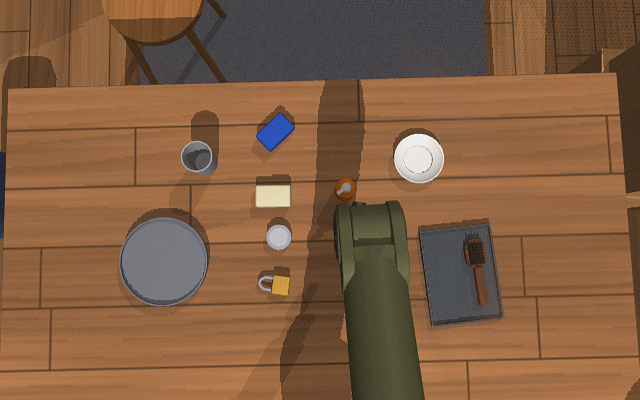

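The brush lies in the tray at about (478,270), and everything else is undisturbed. Next I'm grasping the small soap.

Request:
carry_out --increments '[[[0,0,4],[0,0,0]],[[0,0,8],[0,0,0]],[[0,0,11],[0,0,0]],[[0,0,12.5],[0,0,0]],[[0,0,13],[0,0,0]],[[0,0,13],[0,0,0]],[[0,0,13],[0,0,0]]]'

```text
time: 8.47
tool_pos: [0.5575, -0.0799, 0.0214]
eef_rot: [2.371, 2.06, 0.001]
force: [0.5, 1.7, 1.2]
finger_gap: 0.767
finger_force: 0.0
```

Request:
carry_out --increments '[[[0,0,0],[0,0,0]],[[0,0,0],[0,0,0]],[[0,0,0],[0,0,0]],[[0,0,0],[0,0,0]],[[0,0,0],[0,0,0]],[[0,0,0],[0,0,0]],[[0,0,0],[0,0,0]],[[0,0,-3],[0,0,0]],[[0,0,-7],[0,0,0]],[[0,0,-11],[0,0,0]],[[0,0,-13],[0,0,0]],[[0,0,-13],[0,0,0]]]' --hand 255

```text
time: 9.47
tool_pos: [0.5601, -0.08, 0.1565]
eef_rot: [2.365, 2.055, 0.009]
force: [0.9, 0.7, -0.2]
finger_gap: 0.385
finger_force: 41.0
```

```bash
cat >> h.py <<'E'
def tr(u,v,a=np.radians(5.4)): return (.4675+u*np.cos(a)-v*np.sin(a),-.341+u*np.sin(a)+v*np.cos(a))
E
python3 - <<'E'
from h import *
s=state();print(s["tool_pos"],tr(-.055,.04),tool_delta(s,*tr(-.055,.04),.15,5.4))
E
```

```text
[ 0.5601008  -0.0800388   0.15650128] (np.float64(0.4089797594140901), np.float64(-0.30635347864839513)) (array([-24.52, -11.81,   0.57]), ('cur yaw', np.float64(-8.0)), ('wz', np.float64(-0.234)))
```

Request:
carry_out --increments '[[[-24.4,-11.5,0],[0,0,-0.234]],[[-24.4,-11.5,0],[0,0,-0.234]],[[-24.4,-11.5,0],[0,0,-0.234]],[[-24.4,-11.5,0],[0,0,-0.234]],[[-24.4,-11.5,0],[0,0,-0.234]],[[-24.4,-11.5,0],[0,0,-0.234]],[[-24.4,-11.5,0],[0,0,-0.234]],[[-24.4,-11.5,0],[0,0,-0.234]],[[-24.4,-11.5,0],[0,0,-0.234]],[[-24.4,-11.5,0],[0,0,-0.234]],[[-24.4,-11.5,0],[0,0,-0.234]],[[-24.4,-11.5,0],[0,0,-0.234]]]'

```text
time: 10.47
tool_pos: [0.4096, -0.3039, 0.1503]
eef_rot: [-2.111, -2.326, -0.001]
force: [-0.0, 0.9, -0.4]
finger_gap: 0.39
finger_force: 41.0
```

```bash
python3 - <<'E'
from h import *
s=state();print(s["tool_pos"],tool_delta(s,*tr(-.055,.04),.0255,5.4))
p,d=grab_frame("wrist");cv2.imwrite("pics/w3.png",p[:,:,::-1])
E
```

```text
[ 0.40962942 -0.30385406  0.15032006] (array([-0.25, -0.09, 12.48]), ('cur yaw', np.float64(5.6)), ('wz', np.float64(0.003)))
```

View pics/w3.png

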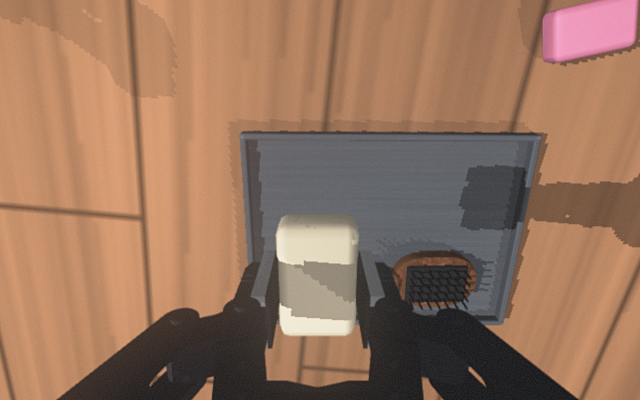

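The small soap is held square at (318,275), over the free half of the tray. I'm lowering and releasing it.

Request:
carry_out --increments '[[[-0.2,0,4],[0,0,0]],[[-0.2,0,8],[0,0,0]],[[-0.2,0,10.5],[0,0,0]],[[-0.2,0,11.8],[0,0,0]],[[-0.2,0,12.3],[0,0,0]],[[-0.2,0,12.4],[0,0,0]],[[-0.2,0,12.4],[0,0,0]],[[-0.2,0,12.4],[0,0,0]]]'

```text
time: 11.18
tool_pos: [0.4097, -0.3072, 0.027]
eef_rot: [2.112, 2.324, 0.0]
force: [-0.8, 0.5, -0.6]
finger_gap: 0.384
finger_force: 41.0
```

Request:
carry_out --increments '[[[0,0,0],[0,0,0]],[[0,0,0],[0,0,0]],[[0,0,0],[0,0,0]],[[0,0,0],[0,0,0]],[[0,0,-2],[0,0,0]],[[0,0,-6],[0,0,0]],[[0,0,-10],[0,0,0]],[[0,0,-14],[0,0,0]],[[0,0,-14],[0,0,0]],[[0,0,-14],[0,0,0]],[[0,0,-14],[0,0,0]]]' --hand 100

```text
time: 12.1
tool_pos: [0.4085, -0.3074, 0.1663]
eef_rot: [2.115, 2.323, -0.001]
force: [-1.0, 1.1, 0.7]
finger_gap: 0.607
finger_force: 0.0
```

```bash
python3 - <<'E'
from h import *
s=state();print(s["tool_pos"],s["qpos"].round(2))
print(tool_delta(s,.566,.085,.15,30)) 
E
```

```text
[ 0.40854179 -0.30740829  0.16630414] [ 1.08  0.11 -0.51  1.88  0.06  1.16  0.64]
(array([37.59, 19.35,  1.61]), ('cur yaw', np.float64(5.4)), ('wz', np.float64(-0.43)))
```

Request:
carry_out --increments '[[[37.6,19.4,1.6],[0,0,-0.43]],[[37.6,19.4,1.6],[0,0,-0.43]],[[37.6,19.4,1.6],[0,0,-0.43]],[[37.6,19.4,1.6],[0,0,-0.43]],[[37.6,19.4,1.6],[0,0,-0.43]],[[37.6,19.4,1.6],[0,0,-0.43]],[[37.6,19.4,1.6],[0,0,-0.43]],[[37.6,19.4,1.6],[0,0,-0.43]],[[37.6,19.4,1.6],[0,0,-0.43]],[[37.6,19.4,1.6],[0,0,-0.43]],[[37.6,19.4,1.6],[0,0,-0.43]],[[37.6,19.4,1.6],[0,0,-0.43]]]' --hand 0

```text
time: 13.1
tool_pos: [0.5655, 0.0899, 0.1484]
eef_rot: [-1.558, -2.723, -0.001]
force: [0.5, -0.0, -0.3]
finger_gap: 1.003
finger_force: 0.0
```

Request:
carry_out --increments '[[[0,0,0],[0,0,0]],[[0,0,0],[0,0,0]],[[0,0,0],[0,0,0]]]'

```text
time: 13.35
tool_pos: [0.5663, 0.0827, 0.1498]
eef_rot: [-1.574, -2.718, 0.003]
force: [0.7, 0.2, 0.0]
finger_gap: 1.002
finger_force: 0.0
```

```bash
python3 - <<'E'
from h import *
s=state();print(s["tool_pos"],s["qpos"].round(2))
p,d=grab_frame("wrist");c,T=T_cam("wrist",s);W=cloud(d,c,T);ok=(d>0.03)&(W[...,2]<.06)&(W[...,0]>.35);blobs(W,ok,.006,800)
cv2.imwrite("pics/w4.png",p[:,:,::-1])
print(tool_delta(s,.566,.085,.016,30)) 
p,d=grab_frame("top");c,T=T_cam("top");W=cloud(d,c,T)
print("tray"); blobs(W[240:310,430:490],(d>0)[240:310,430:490],.009,30)
cv2.imwrite("pics/t3.png",cv2.resize(p[210:340,400:520,::-1],None,fx=4,fy=4))
E
```

```text
[0.56629191 0.08266188 0.14978403] [ 0.5   0.33 -0.82  1.75  0.26  1.18  0.13]
[190. 102.] c 457 100 sz 75 44 ang 81 ztop 21 n 5123
[629. 110.] c 734 245 sz 52 19 ang -47 ztop 27 n 1385
[319. 184.] c 566 86 sz 59 59 ang 41 ztop 19 n 4746
[433. 228.] c 663 97 sz 84 52 ang 89 ztop 29 n 7103
[574. 309.] c 817 90 sz 84 53 ang -48 ztop 29 n 5390
[330. 369.] c 666 -60 sz 48 23 ang 25 ztop 37 n 1353
(array([ 0.22,  0.12, 13.38]), ('cur yaw', np.float64(29.8)), ('wz', np.float64(-0.003)))
tray
[47. 27.] c 470 -376 sz 154 49 ang 1 ztop 23 n 894
[18. 59.] c 410 -308 sz 58 34 ang -85 ztop 25 n 361
```

View pics/t3.png

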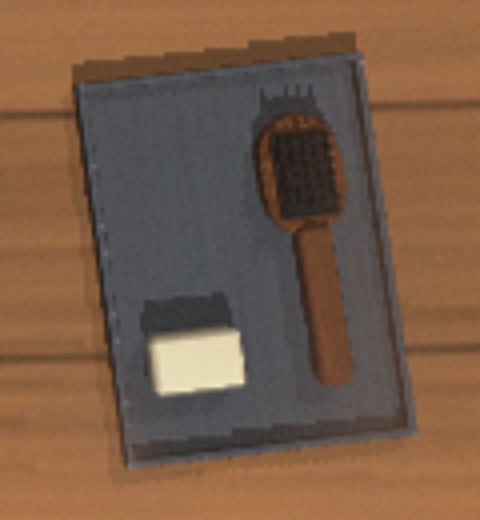

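The small soap and the brush are well placed in the tray. The mirror is confirmed at (0.566, 0.086), so I'm descending to it.

Request:
carry_out --increments '[[[0.3,0.1,4],[0,0,0]],[[0.3,0.1,8],[0,0,0]],[[0.3,0.1,11],[0,0,0]],[[0.3,0.1,12.8],[0,0,0]],[[0.3,0.1,13.4],[0,0,0]],[[0.3,0.1,13.4],[0,0,0]],[[0.3,0.1,13.4],[0,0,0]]]'

```text
time: 14.03
tool_pos: [0.5668, 0.0879, 0.0174]
eef_rot: [1.571, 2.719, 0.001]
force: [0.2, -0.1, 1.5]
finger_gap: 1.003
finger_force: 0.0
```

Request:
carry_out --increments '[[[0,0,0],[0,0,0]],[[0,0,0],[0,0,0]],[[0,0,0],[0,0,0]],[[0,0,0],[0,0,0]],[[0,0,0],[0,0,0]],[[0,0,0],[0,0,0]],[[0,0,0],[0,0,0]],[[0,0,-3],[0,0,0]],[[0,0,-7],[0,0,0]],[[0,0,-11],[0,0,0]],[[0,0,-13],[0,0,0]],[[0,0,-13],[0,0,0]]]' --hand 255

```text
time: 15.03
tool_pos: [0.5697, 0.0894, 0.153]
eef_rot: [1.565, 2.713, 0.009]
force: [1.2, 0.0, -0.9]
finger_gap: 0.682
finger_force: 43.8
```

```bash
python3 - <<'E'
from h import *
s=state();print(s["tool_pos"],tr(.05,.042),tool_delta(s,*tr(.05,.042),.148,5.4))
E
```

```text
[0.56971878 0.08935972 0.15304134] (np.float64(0.5133255490707764), np.float64(-0.29448098182074495)) (array([-30.41, -24.1 ,   0.44]), ('cur yaw', np.float64(30.0)), ('wz', np.float64(0.43)))
```

Request:
carry_out --increments '[[[-30.3,-24,0],[0,0,0.43]],[[-30.3,-24,0],[0,0,0.43]],[[-30.3,-24,0],[0,0,0.43]],[[-30.3,-24,0],[0,0,0.43]],[[-30.3,-24,0],[0,0,0.43]],[[-30.3,-24,0],[0,0,0.43]],[[-30.3,-24,0],[0,0,0.43]],[[-30.3,-24,0],[0,0,0.43]],[[-30.3,-24,0],[0,0,0.43]],[[-30.3,-24,0],[0,0,0.43]],[[-30.3,-24,0],[0,0,0.43]],[[-30.3,-24,0],[0,0,0.43]]]'

```text
time: 16.03
tool_pos: [0.5093, -0.2945, 0.146]
eef_rot: [-2.116, -2.32, -0.001]
force: [0.3, 0.6, -1.5]
finger_gap: 0.68
finger_force: 43.7
```

Request:
carry_out --increments '[[[0,0,0],[0,0,0]],[[0,0,0],[0,0,0]],[[0,0,0],[0,0,0]]]'

```text
time: 16.28
tool_pos: [0.5105, -0.2922, 0.1466]
eef_rot: [-2.111, -2.327, -0.0]
force: [-1.6, -0.3, -0.8]
finger_gap: 0.684
finger_force: 43.7
```

```bash
python3 - <<'E'
from h import *
s=state();print(s["tool_pos"],s["finger_gap"],tool_delta(s,*tr(.05,.042),.0215,5.4))
p,d=grab_frame("wrist");cv2.imwrite("pics/w5.png",p[:,:,::-1])
E
```

```text
[ 0.51054385 -0.29222825  0.14662062] 0.6843386840821923 (array([-0.25,  0.25, 12.51]), ('cur yaw', np.float64(5.6)), ('wz', np.float64(0.003)))
```

View pics/w5.png

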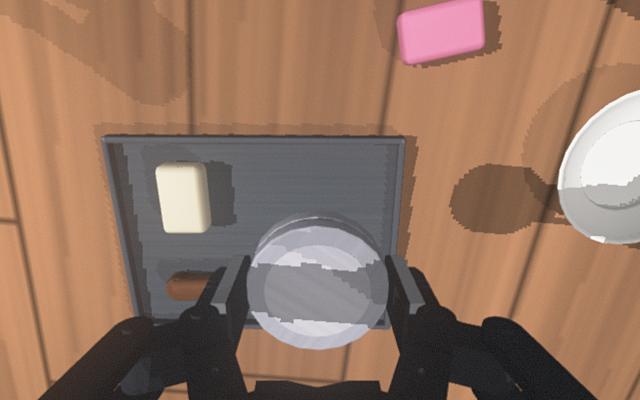

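The mirror is held flat at (318,285), over the free tray corner. I'm lowering and releasing it.

Request:
carry_out --increments '[[[-0.2,0.2,4],[0,0,0]],[[-0.2,0.2,8],[0,0,0]],[[-0.2,0.2,10.5],[0,0,0]],[[-0.2,0.2,11.8],[0,0,0]],[[-0.2,0.2,12.3],[0,0,0]],[[-0.2,0.2,12.5],[0,0,0]],[[-0.2,0.2,12.5],[0,0,0]],[[-0.2,0.2,12.5],[0,0,0]]]'

```text
time: 17.0
tool_pos: [0.5134, -0.2962, 0.023]
eef_rot: [2.112, 2.322, 0.001]
force: [0.1, -0.6, -0.1]
finger_gap: 0.68
finger_force: 43.7
```

Request:
carry_out --increments '[[[0,0,0],[0,0,0]],[[0,0,0],[0,0,0]],[[0,0,0],[0,0,0]],[[0,0,0],[0,0,0]],[[0,0,-2],[0,0,0]],[[0,0,-6],[0,0,0]],[[0,0,-10],[0,0,0]],[[0,0,-14],[0,0,0]],[[0,0,-14],[0,0,0]],[[0,0,-14],[0,0,0]],[[0,0,-14],[0,0,0]]]' --hand 52

```text
time: 17.92
tool_pos: [0.5117, -0.296, 0.1613]
eef_rot: [-2.115, -2.323, 0.001]
force: [-1.0, -0.2, 0.1]
finger_gap: 0.796
finger_force: 0.0
```

```bash
python3 - <<'E'
from h import *
s=state();print(s["tool_pos"],s["qpos"].round(2))
print(tool_delta(s,.663,.097,.15,-1)) 
E
```

```text
[ 0.51173459 -0.29603012  0.16125334] [ 0.96  0.31 -0.57  1.7   0.18  1.19  0.44]
(array([37.71, 18.74,  1.11]), ('cur yaw', np.float64(5.4)), ('wz', np.float64(0.111)))
```

Request:
carry_out --increments '[[[37.7,18.7,1.1],[0,0,0.111]],[[37.7,18.7,1.1],[0,0,0.111]],[[37.7,18.7,1.1],[0,0,0.111]],[[37.7,18.7,1.1],[0,0,0.111]],[[37.7,18.7,1.1],[0,0,0.111]],[[37.7,18.7,1.1],[0,0,0.111]],[[37.7,18.7,1.1],[0,0,0.111]],[[37.7,18.7,1.1],[0,0,0.111]],[[37.7,18.7,1.1],[0,0,0.111]],[[37.7,18.7,1.1],[0,0,0.111]],[[37.7,18.7,1.1],[0,0,0.111]],[[37.7,18.7,1.1],[0,0,0.111]]]' --hand 0

```text
time: 18.92
tool_pos: [0.6613, 0.1024, 0.1478]
eef_rot: [-2.228, -2.208, 0.002]
force: [-0.1, -0.5, 0.2]
finger_gap: 1.003
finger_force: 0.0
```

Request:
carry_out --increments '[[[0,0,0],[0,0,0]],[[0,0,0],[0,0,0]],[[0,0,0],[0,0,0]]]'

```text
time: 19.17
tool_pos: [0.6626, 0.0941, 0.1496]
eef_rot: [2.244, 2.199, -0.003]
force: [-0.3, -0.2, -0.2]
finger_gap: 1.0
finger_force: 0.0
```

```bash
python3 - <<'E'
from h import *
s=state();print(s["tool_pos"])
p,d=grab_frame("wrist");c,T=T_cam("wrist",s);W=cloud(d,c,T);ok=(d>0.03)&(W[...,2]<.06)&(W[...,0]>.35);blobs(W,ok,.006,800)
print(tool_delta(s,.663,.097,.021,-1)) 
p,d=grab_frame("top");c,T=T_cam("top");W=cloud(d,c,T)
print("tray"); blobs(W[240:310,430:490],(d>0)[240:310,430:490],.009,30)
cv2.imwrite("pics/t4.png",cv2.resize(p[210:340,400:520,::-1],None,fx=4,fy=4))
E
```

```text
[0.6625907  0.09412953 0.14963902]
[318. 184.] c 664 97 sz 84 52 ang 89 ztop 29 n 7740
[521. 189.] c 818 90 sz 84 52 ang -47 ztop 29 n 8424
[ 52. 194.] c 458 100 sz 75 45 ang 82 ztop 20 n 4626
[330. 360.] c 671 -59 sz 48 23 ang 3 ztop 53 n 2301
(array([ 0.31,  0.05, 12.86]), ('cur yaw', np.float64(-1.2)), ('wz', np.float64(-0.003)))
tray
[47. 27.] c 470 -380 sz 156 49 ang 6 ztop 23 n 891
[12. 15.] c 514 -297 sz 59 58 ang 31 ztop 24 n 531
[18. 60.] c 410 -307 sz 54 35 ang -84 ztop 26 n 362
```

View pics/t4.png

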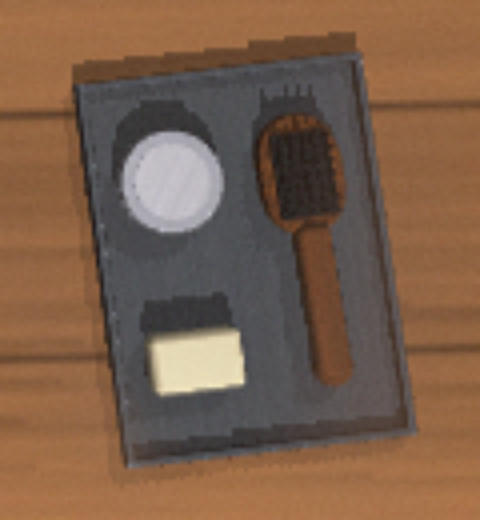

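The dressing kit is all inside the tray. The big cream soap is confirmed under the gripper, so I'm grasping it.

Request:
carry_out --increments '[[[0.3,0,4],[0,0,0]],[[0.3,0,8],[0,0,0]],[[0.3,0,11],[0,0,0]],[[0.3,0,12.4],[0,0,0]],[[0.3,0,12.9],[0,0,0]],[[0.3,0,12.9],[0,0,0]],[[0.3,0,12.9],[0,0,0]]]'

```text
time: 19.85
tool_pos: [0.6643, 0.1, 0.0234]
eef_rot: [2.24, 2.201, 0.004]
force: [1.2, 0.6, 0.8]
finger_gap: 1.0
finger_force: 0.0
```

Request:
carry_out --increments '[[[0,0,0],[0,0,0]],[[0,0,0],[0,0,0]],[[0,0,0],[0,0,0]],[[0,0,0],[0,0,0]],[[0,0,0],[0,0,0]],[[0,0,0],[0,0,0]],[[0,0,0],[0,0,0]],[[0,0,-3],[0,0,0]],[[0,0,-7],[0,0,0]],[[0,0,-11],[0,0,0]],[[0,0,-13],[0,0,0]],[[0,0,-13],[0,0,0]]]' --hand 255

```text
time: 20.85
tool_pos: [0.666, 0.1011, 0.1581]
eef_rot: [2.236, 2.198, 0.013]
force: [0.1, 0.8, -1.1]
finger_gap: 0.6
finger_force: 43.2
```

```bash
python3 - <<'E'
from h import *
s=state();print(s["tool_pos"],s["qpos"].round(2),tool_delta(s,.559,.356,.148,0))
E
```

```text
[0.6660123  0.10113051 0.1581205 ] [ 0.31  0.51 -0.68  1.49  0.33  1.25 -0.43] (array([ 25.3 , -11.14,   0.94]), ('cur yaw', np.float64(-1.0)), ('wz', np.float64(-0.017)))
```

Request:
carry_out --increments '[[[25.3,-11,0.5],[0,0,-0.017]],[[25.3,-11,0.5],[0,0,-0.017]],[[25.3,-11,0.5],[0,0,-0.017]],[[25.3,-11,0.5],[0,0,-0.017]],[[25.3,-11,0.5],[0,0,-0.017]],[[25.3,-11,0.5],[0,0,-0.017]],[[25.3,-11,0.5],[0,0,-0.017]],[[25.3,-11,0.5],[0,0,-0.017]],[[25.3,-11,0.5],[0,0,-0.017]],[[25.3,-11,0.5],[0,0,-0.017]],[[25.3,-11,0.5],[0,0,-0.017]],[[25.3,-11,0.5],[0,0,-0.017]]]'

```text
time: 21.85
tool_pos: [0.5584, 0.3525, 0.1459]
eef_rot: [2.224, 2.217, -0.002]
force: [-0.1, -0.7, -1.3]
finger_gap: 0.599
finger_force: 43.1
```

```bash
python3 - <<'E'
from h import *
s=state();print(s["tool_pos"],s["qpos"].round(2),s["finger_gap"],tool_delta(s,.559,.356,.0415,0))
p,d=grab_frame("wrist");cv2.imwrite("pics/w6.png",p[:,:,::-1])
E
```

```text
[0.55842131 0.35252983 0.14591971] [-0.05  0.51 -0.75  1.53  0.36  1.25 -0.85] 0.5989537438342513 (array([ 0.36,  0.06, 10.44]), ('cur yaw', np.float64(-0.2)), ('wz', np.float64(-0.003)))
```

View pics/w6.png

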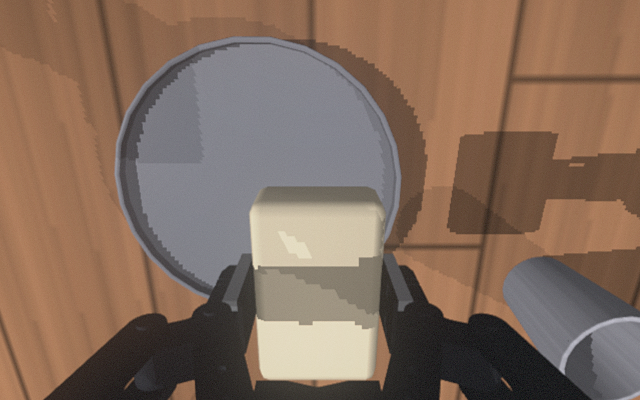

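The big soap is held flat, with the turntable centred near (258,170), so the soap will land on its +x side. I'm lowering and releasing it.

Request:
carry_out --increments '[[[0.2,0,4],[0,0,0]],[[0.2,0,7],[0,0,0]],[[0.2,0,9],[0,0,0]],[[0.2,0,10],[0,0,0]],[[0.2,0,10.4],[0,0,0]],[[0.2,0,10.5],[0,0,0]],[[0.2,0,10.5],[0,0,0]],[[0.2,0,10.5],[0,0,0]]]'

```text
time: 22.57
tool_pos: [0.5584, 0.3574, 0.0432]
eef_rot: [2.221, 2.221, 0.005]
force: [1.1, 0.5, -1.3]
finger_gap: 0.601
finger_force: 43.1
```

Request:
carry_out --increments '[[[0,0,0],[0,0,0]],[[0,0,0],[0,0,0]],[[0,0,0],[0,0,0]],[[0,0,0],[0,0,0]],[[0,0,-2],[0,0,0]],[[0,0,-6],[0,0,0]],[[0,0,-10],[0,0,0]],[[0,0,-14],[0,0,0]],[[0,0,-14],[0,0,0]],[[0,0,-14],[0,0,0]],[[0,0,-14],[0,0,0]]]' --hand 72

```text
time: 23.48
tool_pos: [0.5571, 0.3565, 0.1813]
eef_rot: [2.221, 2.221, -0.0]
force: [-0.3, 0.6, -0.9]
finger_gap: 0.717
finger_force: 0.0
```

```bash
python3 - <<'E'
from h import *
s=state();print(s["tool_pos"],s["qpos"].round(2))
print(tool_delta(s,.671,-.072,.19,60)) 
E
```

```text
[0.55713173 0.35649897 0.18129197] [-0.05  0.49 -0.76  1.48  0.34  1.31 -0.84]
(array([-42.85,  11.39,  -0.85]), ('cur yaw', np.float64(-0.0)), ('wz', np.float64(-1.047)))
```

Request:
carry_out --increments '[[[-42.8,11.4,-0.8],[0,0,-1.047]],[[-42.8,11.4,-0.8],[0,0,-1.047]],[[-42.8,11.4,-0.8],[0,0,-1.047]],[[-42.8,11.4,-0.8],[0,0,-1.047]],[[-42.8,11.4,-0.8],[0,0,-1.047]],[[-42.8,11.4,-0.8],[0,0,-1.047]],[[-42.8,11.4,-0.8],[0,0,-1.047]],[[-42.8,11.4,-0.8],[0,0,-1.047]],[[-42.8,11.4,-0.8],[0,0,-1.047]],[[-42.8,11.4,-0.8],[0,0,-1.047]],[[-42.8,11.4,-0.8],[0,0,-1.047]],[[-42.8,11.4,-0.8],[0,0,-1.047]]]' --hand 0

```text
time: 24.48
tool_pos: [0.6712, -0.0831, 0.186]
eef_rot: [-0.833, -3.027, 0.009]
force: [0.3, -1.3, 0.3]
finger_gap: 1.002
finger_force: 0.0
```

Request:
carry_out --increments '[[[0,0,0],[0,0,0]],[[0,0,0],[0,0,0]],[[0,0,0],[0,0,0]]]'

```text
time: 24.73
tool_pos: [0.6704, -0.0689, 0.1885]
eef_rot: [-0.808, -3.034, -0.001]
force: [0.3, 0.7, 0.8]
finger_gap: 0.997
finger_force: 0.0
```

```bash
python3 - <<'E'
from h import *
s=state();print(s["tool_pos"],s["qpos"].round(2))
p,d=grab_frame("wrist");c,T=T_cam("wrist",s);W=cloud(d,c,T)
hs=cv2.cvtColor(p,cv2.COLOR_RGB2HSV);m=(hs[...,0]<14)&(hs[...,1]>190)&(d>0)&(np.hypot(W[...,0]-.671,W[...,1]+.072)<.04)
q=W[m&(W[...,2]>.01)&(W[...,2]<.07)];print(cv2.minEnclosingCircle((q[:,:2]*1000).astype(np.float32)),len(q))
cv2.imwrite("pics/w7.png",p[:,:,::-1])
print(tool_delta(s,.671,-.072,.053,60)) 
p,d=grab_frame("top");c,T=T_cam("top");W=cloud(d,c,T)
print("turntable"); blobs(W[220:300,120:210],(d>0)[220:300,120:210],.03,30)
print(state()["time"])
E
```

```text
[ 0.67044458 -0.06889725  0.18849147] [ 0.67  0.54 -0.85  1.44  0.41  1.35  0.84]
((0.0, 0.0), 0.0) 0
(array([-0.23, -0.24, 13.55]), ('cur yaw', np.float64(60.2)), ('wz', np.float64(0.003)))
turntable
[42. 22.] c 559 353 sz 84 52 ang -90 ztop 47 n 829
24.8333
```

View pics/w7.png

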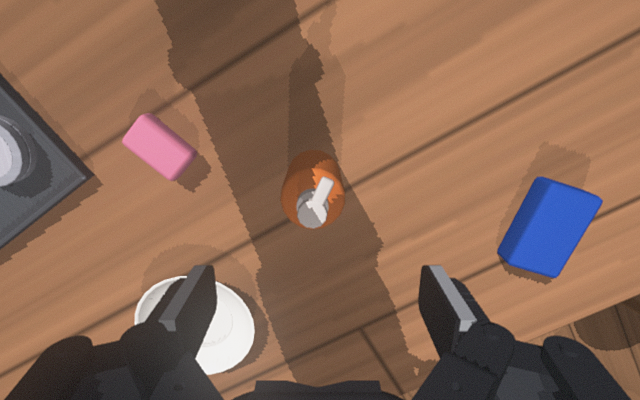

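The bottle stands between the fingers' columns at (314,185), as planned. I'm descending to grip its straight body.

Request:
carry_out --increments '[[[-0.2,-0.2,4],[0,0,0]],[[-0.2,-0.2,8],[0,0,0]],[[-0.2,-0.2,11],[0,0,0]],[[-0.2,-0.2,12.8],[0,0,0]],[[-0.2,-0.2,13.6],[0,0,0]],[[-0.2,-0.2,13.6],[0,0,0]],[[-0.2,-0.2,13.6],[0,0,0]]]'

```text
time: 25.42
tool_pos: [0.6725, -0.0731, 0.0545]
eef_rot: [0.811, 3.034, 0.001]
force: [-0.1, 0.7, 0.5]
finger_gap: 0.999
finger_force: 0.0
```

Request:
carry_out --increments '[[[0,0,0],[0,0,0]],[[0,0,0],[0,0,0]],[[0,0,0],[0,0,0]],[[0,0,0],[0,0,0]],[[0,0,0],[0,0,0]],[[0,0,0],[0,0,0]],[[0,0,0],[0,0,0]],[[0,0,-3],[0,0,0]],[[0,0,-7],[0,0,0]],[[0,0,-11],[0,0,0]],[[0,0,-14],[0,0,0]],[[0,0,-14],[0,0,0]]]' --hand 255 --newtons 30

```text
time: 26.42
tool_pos: [0.6756, -0.0733, 0.2017]
eef_rot: [0.811, 3.023, 0.003]
force: [1.0, 0.3, 0.3]
finger_gap: 0.556
finger_force: 31.3
```

```bash
python3 - <<'E'
from h import *
s=state();print(s["tool_pos"],s["qpos"].round(2),tool_delta(s,.466,.356,.19,80))
E
```

```text
[ 0.67557782 -0.07330995  0.20168609] [ 0.67  0.54 -0.86  1.42  0.41  1.36  0.85] (array([39.64, 26.68,  0.87]), ('cur yaw', np.float64(60.0)), ('wz', np.float64(-0.349)))
```

Request:
carry_out --increments '[[[39.6,26.6,0.2],[0,0,-0.349]],[[39.6,26.6,0.2],[0,0,-0.349]],[[39.6,26.6,0.2],[0,0,-0.349]],[[39.6,26.6,0.2],[0,0,-0.349]],[[39.6,26.6,0.2],[0,0,-0.349]],[[39.6,26.6,0.2],[0,0,-0.349]],[[39.6,26.6,0.2],[0,0,-0.349]],[[39.6,26.6,0.2],[0,0,-0.349]],[[39.6,26.6,0.2],[0,0,-0.349]],[[39.6,26.6,0.2],[0,0,-0.349]],[[39.6,26.6,0.2],[0,0,-0.349]],[[39.6,26.6,0.2],[0,0,-0.349]]]'

```text
time: 27.42
tool_pos: [0.4575, 0.36, 0.1919]
eef_rot: [-0.263, -3.129, -0.004]
force: [-0.2, 0.9, 0.5]
finger_gap: 0.552
finger_force: 31.3
```

Request:
carry_out --increments '[[[0,0,0],[0,0,0]],[[0,0,0],[0,0,0]],[[0,0,0],[0,0,0]],[[0,0,0],[0,0,0]]]'

```text
time: 27.75
tool_pos: [0.4633, 0.3526, 0.1911]
eef_rot: [0.279, 3.129, -0.002]
force: [-0.3, -1.2, -0.2]
finger_gap: 0.552
finger_force: 31.3
```

```bash
python3 - <<'E'
from h import *
s=state();print(s["tool_pos"],s["qpos"].round(2),s["finger_gap"],tool_delta(s,.466,.356,.071,80))
p,d=grab_frame("wrist");cv2.imwrite("pics/w8.png",p[:,:,::-1])
E
```

```text
[0.46333058 0.35262187 0.19105862] [ 0.18  0.4  -1.08  1.67  0.37  1.29  0.42] 0.5516956627376696 (array([-0.2 ,  0.39, 12.01]), ('cur yaw', np.float64(79.8)), ('wz', np.float64(-0.003)))
```

View pics/w8.png

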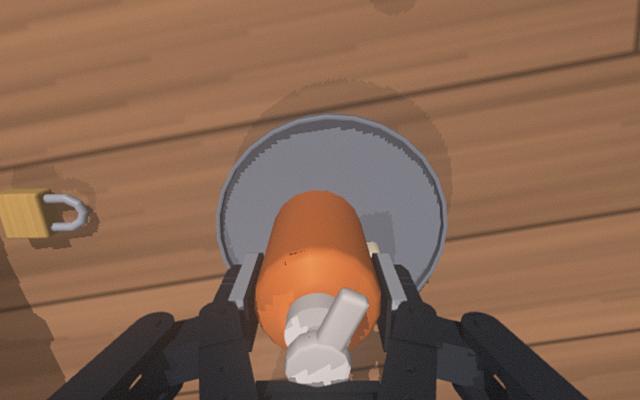

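The bottle is held upright over the turntable's -x side, with the soap behind it at (372,245). I'm lowering and releasing it.

Request:
carry_out --increments '[[[-0.2,0.3,4],[0,0,0]],[[-0.2,0.3,8],[0,0,0]],[[-0.2,0.3,10],[0,0,0]],[[-0.2,0.3,11.2],[0,0,0]],[[-0.2,0.3,11.8],[0,0,0]],[[-0.2,0.3,12],[0,0,0]],[[-0.2,0.3,12.1],[0,0,0]],[[-0.2,0.3,12.1],[0,0,0]],[[-0.2,0.3,12.1],[0,0,0]],[[-0.2,0.3,12.1],[0,0,0]]]'

```text
time: 28.63
tool_pos: [0.4656, 0.3577, 0.0722]
eef_rot: [0.275, 3.127, 0.002]
force: [-0.3, -1.1, 5.6]
finger_gap: 0.551
finger_force: 31.8
```

Request:
carry_out --increments '[[[0,0,0],[0,0,0]],[[0,0,0],[0,0,0]],[[0,0,0],[0,0,0]],[[0,0,0],[0,0,0]],[[0,0,0],[0,0,0]],[[0,0,-1.5],[0,0,0]],[[0,0,-4],[0,0,0]],[[0,0,-8],[0,0,0]],[[0,0,-12],[0,0,0]],[[0,0,-16],[0,0,0]],[[0,0,-16],[0,0,0]],[[0,0,-16],[0,0,0]]]' --hand 60

```text
time: 29.63
tool_pos: [0.4654, 0.3585, 0.2342]
eef_rot: [0.273, 3.125, 0.005]
force: [0.4, -0.3, -0.6]
finger_gap: 0.762
finger_force: 0.0
```

```bash
python3 - <<'E'
from h import *
s=state();print(s["tool_pos"])
print(tool_delta(s,.48,.10,.25)) 
E
```

```text
[0.4654301  0.35850825 0.23418662]
(array([ -5.93, -25.2 ,  -1.65]), ('cur yaw', np.float64(80.0)), ('wz', None))
```

Now I'll clear the view and check everything.

Request:
carry_out --increments '[[[-6,-25,-2],[0,0,0]],[[-6,-25,-2],[0,0,0]],[[-6,-25,-2],[0,0,0]],[[-6,-25,-2],[0,0,0]],[[-6,-25,-2],[0,0,0]],[[-6,-25,-2],[0,0,0]],[[-6,-25,-2],[0,0,0]],[[-6,-25,-2],[0,0,0]],[[-6,-25,-2],[0,0,0]],[[-6,-25,-2],[0,0,0]],[[-6,-25,-2],[0,0,0]],[[-6,-25,-2],[0,0,0]]]'

```text
time: 30.63
tool_pos: [0.4798, 0.1024, 0.2503]
eef_rot: [-0.268, -3.13, -0.001]
force: [0.5, -0.1, -0.2]
finger_gap: 0.767
finger_force: 0.0
```

```bash
python3 - <<'E'
from h import *
p,d=grab_frame("top");c,T=T_cam("top");W=cloud(d,c,T);ok=(d>0)&(W[...,2]<.13)
print("turntable"); blobs(W[200:310,100:225],ok[200:310,100:225],.03,30)
print("tray"); blobs(W[240:310,430:490],ok[240:310,430:490],.009,30)
print("rest");blobs(W,ok&(W[...,0]<.85)&(abs(W[...,1])<.6),.007,100)
cv2.imwrite("pics/t5.png",p[:,:,::-1])
p,d=grab_frame("scene");cv2.imwrite("pics/s5.png",p[:,:,::-1])
E
```

```text
turntable
[62. 43.] c 559 352 sz 84 49 ang 89 ztop 46 n 821
[56. 85.] c 465 357 sz 47 46 ang 19 ztop 115 n 549
tray
[47. 27.] c 471 -382 sz 156 49 ang 8 ztop 23 n 895
[12. 15.] c 514 -297 sz 60 58 ang -85 ztop 24 n 535
[18. 59.] c 410 -307 sz 57 34 ang -85 ztop 25 n 365
rest
[275. 132.] c 818 89 sz 83 53 ang -47 ztop 30 n 760
[419. 157.] c 744 -252 sz 117 117 ang 87 ztop 20 n 1201
[197. 157.] c 750 260 sz 71 70 ang 75 ztop 89 n 724
[388. 227.] c 582 -174 sz 54 34 ang 17 ztop 21 n 333
[160. 258.] c 523 362 sz 208 189 ang -48 ztop 47 n 5528
[462. 276.] c 468 -341 sz 225 171 ang 5 ztop 14 n 761
[477. 266.] c 472 -381 sz 160 49 ang 7 ztop 22 n 928
[442. 255.] c 514 -297 sz 59 59 ang -61 ztop 24 n 546
[448. 299.] c 410 -307 sz 57 34 ang -85 ztop 25 n 367
```

View pics/s5.png

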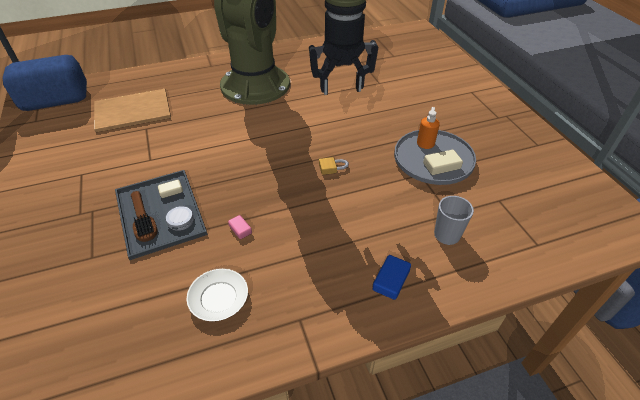

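The scene view shows both kits placed. The bottle (428,133) and big soap (443,161) are on the turntable, and the brush, mirror and small soap are in the dark tray. The bystanders are where they started.

```bash
python3 -c "
from rig import *
print(hand_in())"
```

```text
the job is handed in; nothing more can be done
None
```

I placed both kits and handed the job in at about 31 s of the 136 s allowed: the final camera check showed all five items inside their trays and the padlock, saucer and tumbler unmoved, but the hand-in returned no verdict.

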